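Click the spice rack's sliding stop into its notch

ROBOT

A 6-joint arm with a two-finger parallel gripper is mounted at the origin on a cart in front of the work surface, level with it; the furniture and walls round the work are solid. World frame = base frame: x ahead of the robot, y to its left, z up, the work surface at z = 0. Lengths are in m, angles in rad, forces in N, time in s.
With the tool pointing down it reaches from about 0.375 to 0.9 m from the base axis. Payload 3.1 kg.
Tool frame: the origin (TCP) lies midway between the tips of the shut fingers; the grasp point (between the pads) lies 19 mm behind it; x points along the fingers, z is the direction in which the jaws open and shut, and the axes are right-handed (so a half turn about x gives the same grasp; the last joint's range is limited). The gripper opens to 87 mm and grips with 3 to 60 N. Pads are 19 mm wide; open, the fingers measure 117 mm over their backs; the gripper's body (75 mm by 190 mm) begins 51 mm behind the grasp point.
Start: joints at [0.963, 0.527, 1.433, -0, 1.181, -0.178], TCP at [0.26, 0.568, 0.223] pointing down, gripper open.
Joint ranges: [-3.08, 3.08], [-0.75, 2.2], [0.22, 2.44], [-1.43, 4.57], [0, 2.65], [-2.85, 2.85]. Speed limits (rad/s): [2.79, 2.79, 3.14, 3.14, 3.14, 3.14].

INTERFACE

Orientations are given as a unit quaternion [x, y, z, w].
In Python, from rig import readout, imaging, robot gives the robot as it stands. The module is installed in compiled form; this text tells all that it offers.
- The arm moves only by the tool play_rows, never from a script. Its argument "rows" is text: rows parted by semicolons, each of 7 numbers parted by spaces: the turn, a rotation vector about the tool's x, y, z in rad, then the shift along the tool's x, y, z in mm, then the closure, from 0 (fully open) to 1 (shut). In form: ax ay az tx ty tz gripper; .... A call has 1 to 8 rows; each row shifts and turns the commanded pose from where the row before left it, along the tool's axes as they then stand; what a row does not reach is not made up. A row lasts 1/12 s, in which the tool goes at most 41.7 mm and 7.16 degrees, less where a joint would pass 70% of its speed; a pose out of reach is approached as far as the arm can. A call with a gripper value outside its range is refused whole. The fingers move at their own pace and stop on an object; "squeeze" is the grip in N (left out, the last holds). Time passes only in rows, so rows that do not move let the fingers close. It gives the time, the measured TCP pose, the force and the opening at its end, in the units of the state.
- readout.get_obs(): the state, without advancing time (a new reading comes with each control period).
- imaging.camera(name): name is "scene" or "top" or "wrist"; returns the picture (480x640x3 uint8, blue, green, red); there is no depth.
- imaging.camera_info(name): a dict with "K" (3x3 intrinsics, pixels), "k1" (the pictures are not rectified: a ray, as slopes to the right and down, at radius r is drawn at 1 + k1 r^2 times it, then the intrinsics apply), "world_to_cam" (4x4, takes a point from world to camera coordinates). Camera axes: x right, y down, z forward; pixel columns grow to the right and rows downward; lengths in m; the calibration is good to about 2 mm. A picture is of the moment at which its call begins: read the wrist's pose just before it. camera_info takes no time and is no camera call; for the wrist camera it gives the pose at the moment of the call.
- robot.hand_in(): hands the job in, once; it reports no verdict.
The state is a dict: "time": time; "q": joint angles; "joint_velocities": joint speeds; "joint_torque": joint torques, N m; "position": TCP position; "tool_rot": TCP orientation; "ft_force": force on the tool from outside, world axes, zero at the start; "moment": the same for the moment, N m; "grip_width": finger opening in m.
Only numpy, scipy, OpenCV 4.12 (cv2) and the standard library are available. Lean on these libraries where they do the work, as an engineer would, in place of code of your own. Each camera call takes 0.05 s, during which the arm holds its last target. There are 200 camera calls.

TASK

Push the upright sliding stop of the spice rack along its rail so that it gathers the three jars towards the end wall, until its spring pin drops into the notch in the rail and stays there; push gently, and do not ram it on against the notch's far wall. Push only on the bare metal back of the stop with the fingertips: do not pinch it, and let the stop move the jars, without touching or tipping them yourself. Leave the salt shaker and the jam jar where they stand, and take the hand away at the end.

Things in the scene. Friction and masses are not known exactly. Their poses are not given: they have to be found in the camera images.
- rack: fixed wooden spice rack, base board 78 mm (x) by 350 mm (y), 10 mm thick, on which the jars stand; origin under the middle of its lane, on the worktop, z up. The lane, 51 mm wide, runs along the rack's own y between a steel rail (rack x -37 to -26 mm, 30 to 32 mm high) and a back wall (x +25 to +33 mm, 32 mm high). The lane behind the stop (-y) is empty and open-ended.
- stop (a joint): the sliding stop's place along the rail, m, growing along rack +y, towards jars and end wall; range 0 to 0.125; starts at 0 to 0.04. In the notch: 0.110 +-0.001. It slides at 1 to 4 N; a low hump, its crest 9 mm before the notch, needs about 6 N; past it the stop snaps into the notch by itself and the force falls away. The notch's far wall is a steep, hard stop 1 mm on. In the notch the jars have 7 mm of slack.
- stop_back (a point): point on the middle of the stop's bare aluminium back face, the face to push: it looks along the rack's -y, 42 mm wide (x), from 12 to 95 mm above the worktop; this point is 55 mm above the worktop. The plate is 10 mm thick. Its carriage on the rail does not reach behind this face.
- stop_cover: grey plastic cover on the stop, 2 mm thick: it covers the jar side (face 12 mm ahead of the back face) and wraps the two side edges (46 mm across), starting 4 mm ahead of the back face. Not to be touched by the robot. Origin on the worktop level, under the middle of the stop's plate
- stop_pin (a joint): height in m of the stop's sprung pin (a small black-capped pin through the carriage, with a roller on the rail's top edge) above the notch's floor: about 0.0025 on the rail before the notch, 0.0035 on the hump, 0 when dropped into the notch
- notch (a point): the floor of the notch in the top edge of the rail, 5 mm deep, where the pin's roller must come to lie; the roller lies 13 mm ahead (rack +y) of the stop's back face and 31.5 mm towards the rail (rack -x)
- end_wall (a point): foot of the inner face of the 60 mm high wooden end wall that closes the rack's lane at its +y end, at the middle of the lane (rack y +163 mm)
- spice_a: loose spice jar, 41 mm across, 106 mm tall, about 0.11 kg, standing upright in the rack's lane; dark cap; origin at the centre of its underside, z up
- seed_jar: loose spice jar, 41 mm across, 106 mm tall, about 0.11 kg, standing upright in the rack's lane; yellow cap; origin at the centre of its underside, z up
- spice_c: loose spice jar, 41 mm across, 106 mm tall, about 0.11 kg, standing upright in the rack's lane; dark cap; origin at the centre of its underside, z up
- salt_shaker: salt shaker, 44 mm across, 90 mm tall, loose, standing beyond the rack on the left: leave alone; origin at the centre of its underside
- jam_jar: jam jar, 68 mm across, 84 mm tall, loose, standing beyond the rack on the right: leave alone; origin at the centre of its underside
There are look-alikes about, which are no part of the job. Leave any blue or pink look-alike of the spice_c alone.

How it is judged:
At the end, for the whole second after the job is handed in: the stop stands in its notch (joint stop 0.107 to 0.113, pin no more than 1.5 mm above the notch's floor) and is at rest; all three jars stand upright (within 0.1 rad), at rest, on the rack's board between the stop and the end wall (value of joint stop between 0.107 and 0.113 m and value of joint stop_pin below 0.0015 m and angle between each of spice_a, seed_jar, spice_c's own z axis and vertical below 0.1 rad and y of spice_a in the frame of rack between 0.032 and 0.163 m and x of spice_a in the frame of rack between -0.03 and 0.03 m and z of each of spice_a, seed_jar, spice_c in the frame of rack below 0.016 m and linear speed of each of spice_a, seed_jar, spice_c below 0.02 m/s and y of seed_jar in the frame of rack between 0.032 and 0.163 m and x of seed_jar in the frame of rack between -0.03 and 0.03 m and y of spice_c in the frame of rack between 0.032 and 0.163 m and x of spice_c in the frame of rack between -0.03 and 0.03 m and velocity of joint stop between -0.01 and 0.01 m/s); the robot touches nothing.
It fails at once if the stop or the rack was pushed hard (over 30 N) (contact force between the fingers and rack above 30 N).
It fails at once if a jar in the rack was touched by the robot (contact force between any of the fingers, the arm and spice_a above 1 N or contact force between any of the fingers, the arm and seed_jar above 1 N or contact force between any of the fingers, the arm and spice_c above 1 N).
It fails at once if a jar in the rack was lifted or tipped (z of any of spice_a, seed_jar, spice_c in the frame of rack above 0.035 m or angle between any of spice_a, seed_jar, spice_c's own z axis and vertical above 0.5 rad).
It fails at once if the stop was pinched or pulled: the robot touched the grey cover on its jar side and side edges (contact force between any of the fingers, the arm and stop_cover above 1 N).
It fails at once if the salt shaker or the jam jar was disturbed (distance of any of salt_shaker, jam_jar from where it was at the start of the episode above 0.015 m).
It also fails if it takes over 40 s, if anything falls off the work surface, if the arm or the gripper's body presses on something with over 40 N, if the wrist force passes 120 N, or if a joint passes its speed limit or range.

## Working session

There is one attempt and no reset: what is moved stays moved. The work goes in short steps, Python scripts to look and compute and a tool call to move; the robot and the scene stay as the last step left them, time stands still between calls to the robot, and variables do not carry over. Pictures are saved under pics/ and viewed, about 8 in all and at most 12, crops included, and the job is handed in when it is done.

Besides the shell and the picture viewer there is one more tool, called after "Emit:" by a JSON object that holds its "fn" and its "kwargs". play_rows: Moves the arm, as the interface text tells. Its arguments: {"type":"object","properties":{"rows":{"type":"string"},"squeeze":{"type":"number"}},"required":["rows"]}

```bash
mkdir -p pics
cat > h.py <<'E'
import numpy as np, cv2
from rig import readout, imaging, robot
def ray(ci,u,v):
    K=np.array(ci["K"]);W=np.array(ci["world_to_cam"]);k=ci["k1"]
    p=cv2.undistortPoints(np.array([[[u,v]]],float),K,np.array([k,0,0,0,0.]))[0,0]
    R=W[:3,:3];t=W[:3,3]
    return -R.T@t, R.T@np.array([p[0],p[1],1.])
def onz(ci,u,v,z):
    o,d=ray(ci,u,v); return o+d*(z-o[2])/d[2]
def proj(ci,P):
    W=np.array(ci["world_to_cam"]);c=W[:3,:3]@np.array(P,float)+W[:3,3]
    s=c[:2]/c[2]; s=s*(1+ci["k1"]*(s@s)); K=np.array(ci["K"]); return K[:2,:2]@s+K[:2,2]
def tri(a,ua,b,ub):
    o1,d1=ray(a,*ua);o2,d2=ray(b,*ub)
    A=np.stack([d1,-d2],1);x=np.linalg.lstsq(A,o2-o1,rcond=None)[0]
    p,q=o1+d1*x[0],o2+d2*x[1];return (p+q)/2,np.linalg.norm(p-q)
E
python3 - <<'E'
from h import *
print(readout.get_obs())
for n in("scene","top"):
    im=imaging.camera(n);cv2.imwrite(f"pics/{n}0.png",im);print(n,imaging.camera_info(n))
E
```

```text
{'time': 0.0, 'q': array([ 9.62489826e-01,  5.28453420e-01,  1.43386526e+00,  1.96113189e-05,
        1.18140035e+00, -1.78520824e-01]), 'joint_velocities': array([-0.00112358, -0.00096053, -0.00210777,  0.00086437,  0.00151497,
       -0.0015182 ]), 'joint_torque': array([-1.46809482e-03, -4.40045285e+01, -1.76588988e+01,  6.31916709e-02,
        5.83793269e-02, -1.58177918e-04]), 'position': array([0.25998839, 0.5675741 , 0.22159125]), 'tool_rot': array([-0.3821571 ,  0.5958193 ,  0.38159455,  0.59442487]), 'ft_force': array([-0.38113391,  0.52624324, -0.76536697]), 'moment': array([-0.00945889, -0.05154179,  0.01436951]), 'grip_width': 0.08686184765702148}
scene {'K': array([[534.37591212,   0.        , 318.10844093],
       [  0.        , 534.37591212, 239.39474236],
       [  0.        ,   0.        ,   1.        ]]), 'k1': -0.12180521745806944, 'world_to_cam': array([[ 0.71154816, -0.70263583,  0.00145171, -0.42582199],
       [-0.32965521, -0.33565976, -0.88241712,  0.24576199],
       [ 0.62050517,  0.62740371, -0.47046564,  0.63500085],
       [ 0.        ,  0.        ,  0.        ,  1.        ]])}
top {'K': array([[512.40478422,   0.        , 327.44962164],
       [  0.        , 512.40478422, 237.90982816],
       [  0.        ,   0.        ,   1.        ]]), 'k1': -0.0886941482598574, 'world_to_cam': array([[-4.26961981e-04, -9.99639682e-01,  2.68388518e-02,
        -3.97511686e-02],
       [-9.91000005e-01, -3.16971320e-03, -1.33824295e-01,
         5.92137328e-01],
       [ 1.33861148e-01, -2.66544401e-02, -9.90641577e-01,
         9.57231799e-01],
       [ 0.00000000e+00,  0.00000000e+00,  0.00000000e+00,
         1.00000000e+00]])}
```

View pics/scene0.png

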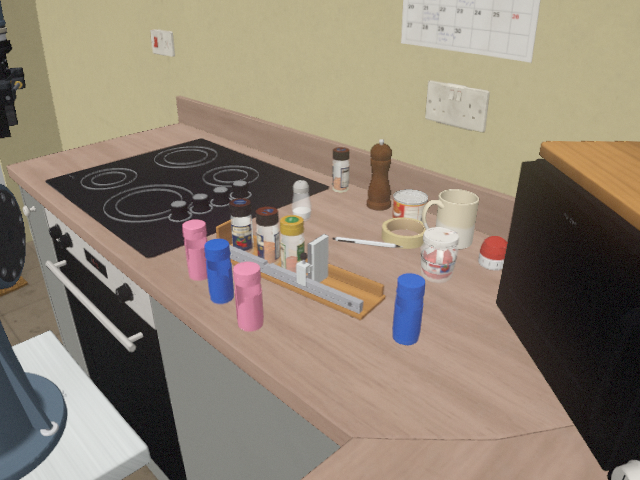

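View pics/top0.png

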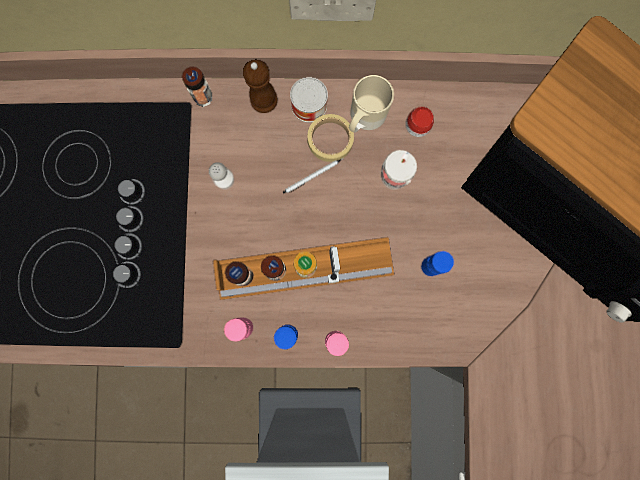

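Scene/top show the rack with its rail on the robot side and the end wall on the left (top ~217,277). The white upright stop is at top (335,263), behind the yellow-capped jar (305,263). The open lane end is at the right (393,255). Look-alikes are blue (437,263) and (286,337), and pink (237,329) and (337,343), none of them the stop. I'll check a close crop of each view.

Run:
```python
import cv2,numpy as np
a=cv2.imread("pics/top0.png")[225:305,205:405]; b=cv2.imread("pics/scene0.png")[185:320,210:400]
cv2.imwrite("pics/crop1.png",cv2.resize(a,None,fx=4,fy=4,interpolation=cv2.INTER_CUBIC))
cv2.imwrite("pics/crop2.png",cv2.resize(b,None,fx=4,fy=4,interpolation=cv2.INTER_CUBIC))
```

```text
(no output)
```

View pics/crop1.png

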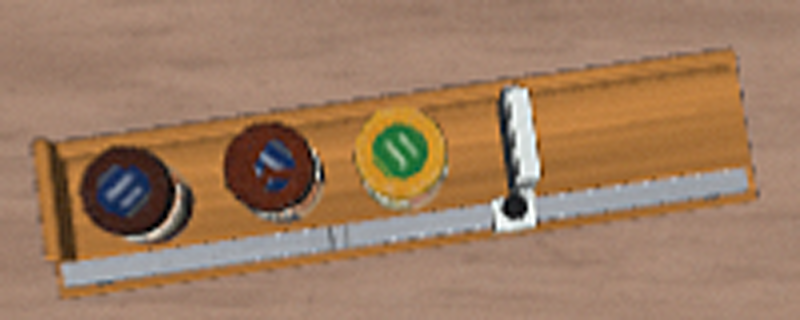

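View pics/crop2.png

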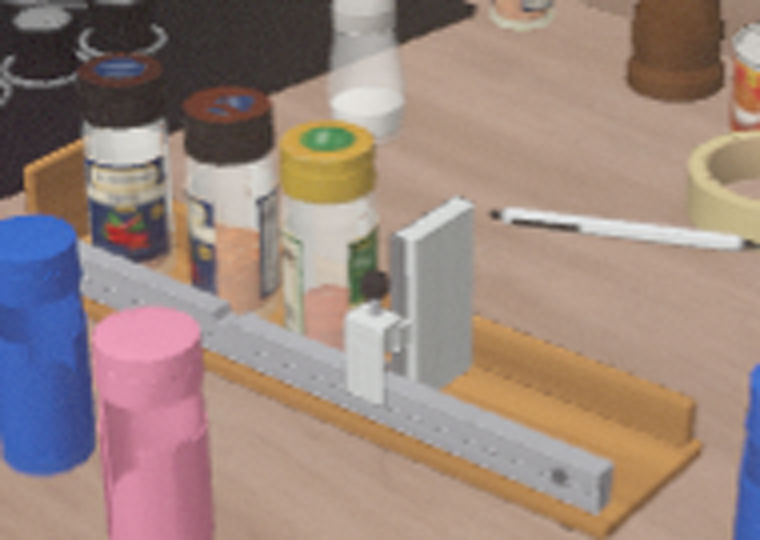

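The crops confirm the stop: a bright bare back facing the open right end, black-capped pin on the robot side, notch in the rail at crop1 (338,237). The jar-side cover is thin and dark. Next I cast rays.

Run:
```python
from h import *
t=imaging.camera_info("top");s=imaging.camera_info("scene")
T=lambda x,y:(x/4+205-.375,y/4+225-.375); S=lambda x,y:(x/4+210-.375,y/4+185-.375)
P=lambda n,p:print(n,np.round(p,4))
rr=onz(t,*T(748,180),.032);rl=onz(t,*T(63,273),.032);d=(rl-rr)[:2];P("rail",[*rr,*rl]);L=np.hypot(*d);d/=L
print("len",L,"yaw",np.arctan2(-d[0],d[1]))
# board far edge & rack corners
a=onz(t,*T(735,50),.032);b=onz(t,*T(60,143),.032);e=(b-a)[:2];print("backwall yaw",np.arctan2(-e[0],e[1]),a,b)
f=onz(t,*T(527,87),.095);n=onz(t,*T(540,182),.095);P("stop top back edge far/near",[*f,*n]);print(np.linalg.norm(f-n))
fs=onz(s,*S(473,203),.095);ns=onz(s,*S(407,240),.095);P("scene same",[*fs,*ns]);print(np.linalg.norm(fs-ns))
print("tri",tri(t,T(527,87),s,S(473,203)),tri(t,T(540,182),s,S(407,240)))
nt=onz(t,*T(338,237),.03);P("notch",nt)
# scene base corners of stop back at z .012
P("base",[*onz(s,*S(470,363),.012),*onz(s,*S(405,393),.012)])
x=np.array([d[1],-d[0]]);m=(f+n)[:2]/2
print("x axis",x,"notch - back along y",(nt[:2]-m)@d)
# blue right lookalike
P("blueR top",onz(t,440,262,.106))
```

```text
rail [ 0.5311 -0.1648  0.032   0.4854  0.168   0.032 ]
len 0.33591958731661364 yaw 0.13645664762633905
backwall yaw 0.14067956829049036 [ 0.59526563 -0.15938097  0.032     ] [0.54847141 0.17105163 0.032     ]
stop top back edge far/near [ 0.5692 -0.0539  0.095   0.5255 -0.0597  0.095 ]
0.044030032209248
scene same [ 0.5676 -0.0547  0.095   0.5248 -0.0586  0.095 ]
0.04298517389392481
tri (array([ 0.56904717, -0.05368289,  0.09414514]), np.float64(0.0006121946038747718)) (array([ 0.52504509, -0.05925288,  0.09522706]), np.float64(0.0012431944928650047))
notch [0.5033 0.0353 0.03  ]
base [ 0.5707 -0.0509  0.012   0.533  -0.0484  0.012 ]
x axis [0.99070423 0.13603356] notch - back along y 0.09718646322775921
blueR top [ 0.5396 -0.2426  0.106 ]
```

```bash
cat >> h.py <<'E'
from scipy.spatial.transform import Rotation as Ro
th=.137
D=np.array([-np.sin(th),np.cos(th),0]);X=np.array([np.cos(th),np.sin(th),0]);Rt=np.stack([[0,0,-1.],D,X],1)
MID=np.array([.547,-.0565,0])
def stat():
    o=readout.get_obs();p=np.array(o["position"]);R=Ro.from_quat(o["tool_rot"])
    r=p-MID
    print("t",round(o["time"],2),"pos",p.round(4),"rackdx %.1f dy(back) %.1f z %.1f mm"%(r@X*1e3,r@D*1e3,p[2]*1e3),"rotvec left",(R.inv()*Ro.from_matrix(Rt)).as_rotvec().round(3),"w",round(o["grip_width"],4),"F rack y %.1f"%(np.array(o["ft_force"])@D),"q6",round(o["q"][5],2))
    return p,R
E
python3 - <<'E'
from h import *
p,R=stat();print(R.as_matrix().round(3))
tgt=np.array([*(MID-.035*D)[:2],.2]);print("shift in target axes mm",(Rt.T@(tgt-p)*1e3).round(1))
F=Rt@np.diag([1,-1,-1]);print("flip rv",(R.inv()*Ro.from_matrix(F)).as_rotvec())
E
```

```text
t 0.1 pos [0.26   0.5676 0.2217] rackdx -199.1 dy(back) 657.5 z 221.7 mm rotvec left [ 1.004e+00 -2.000e-03  1.000e-03] w 0.0869 F rack y 0.4 q6 -0.18
[[-0.001 -0.909  0.417]
 [-0.002  0.417  0.909]
 [-1.     0.    -0.002]]
shift in target axes mm [  21.7 -692.5  199.1]
flip rv [-2.13762541e+00 -6.99804020e-04 -2.22342685e-03]
```

Emit:
{"fn": "play_rows", "kwargs": {"rows": "0.124 0 0 0 0 0 1;0.124 0 0 0 0 0 1;0.124 0 0 0 0 0 1;0.124 0 0 0 0 0 1;0.124 0 0 0 0 0 1;0.124 0 0 0 0 0 1;0.124 0 0 0 0 0 1;0.124 0 0 0 0 0 1", "squeeze": 10}}

```text
time: 0.77
position: [0.2601, 0.5678, 0.222]
tool_rot: [-0.051, 0.706, 0.05, 0.705]
ft_force: [-0.5, -0.1, 0.1]
grip_width: 0.0418
```

Emit:
{"fn": "play_rows", "kwargs": {"rows": "0.012 0 0 0 -37 10.5 1;0 0 0 0 -37 10.5 1;0 0 0 0 -37 10.5 1;0 0 0 0 -37 10.5 1;0 0 0 0 -37 10.5 1;0 0 0 0 -37 10.5 1;0 0 0 0 -37 10.5 1;0 0 0 0 -37 10.5 1"}}

```text
time: 1.43
position: [0.3845, 0.2848, 0.2223]
tool_rot: [-0.049, 0.706, 0.048, 0.705]
ft_force: [0.3, -0.0, 0.1]
grip_width: 0.0008
```

Emit:
{"fn": "play_rows", "kwargs": {"rows": "0 0 0 0 -37 10.5 1;0 0 0 0 -37 10.5 1;0 0 0 0 -37 10.5 1;0 0 0 0 -37 10.5 1;0 0 0 0 -37 10.5 1;0 0 0 0 -37 10.5 1;0 0 0 0 -37 10.5 1;0 0 0 0 -37 10.5 1"}}

```text
time: 2.1
position: [0.5082, 0.003, 0.2223]
tool_rot: [-0.048, 0.706, 0.048, 0.705]
ft_force: [0.0, 0.3, 0.2]
grip_width: 0.0007
```

Run:
```python
from h import *
p,R=stat()
tgt=np.array([*(MID-.035*D)[:2],.2]);print("shift mm",(R.as_matrix().T@(tgt-p)*1e3).round(1))
```

```text
t 2.1 pos [0.5082 0.003  0.2223] rackdx -30.3 dy(back) 64.2 z 222.3 mm rotvec left [-0.    -0.001 -0.   ] w 0.0007 F rack y 0.3 q6 -0.35
shift mm [ 22.3 -99.2  30.4]
```

Emit:
{"fn": "play_rows", "kwargs": {"rows": "0 0 0 0 -33 10 1;0 0 0 0 -33 10 1;0 0 0 0 -33 10.5 1;0 0 0 22 0 0 1;0 0 0 35 0 0 1;0 0 0 35 0 0 1;0 0 0 0 0 0 1;0 0 0 0 0 0 1"}}

```text
time: 2.77
position: [0.5501, -0.0886, 0.1289]
tool_rot: [-0.047, 0.707, 0.049, 0.704]
ft_force: [0.3, 0.2, 0.6]
grip_width: 0.0005
```

Run:
```python
from h import *
p,R=stat()
a=imaging.camera("top")[180:320,205:475];b=imaging.camera("scene")[150:330,200:420]
a=cv2.resize(a,(540,280));b=cv2.resize(b,(660,540))[:, :]
o=np.zeros((600,700,3),np.uint8);o[:230,:540]=a[:230];o[230:600,:660]=b[80:450];cv2.imwrite("pics/c3.png",o)
```

```text
t 2.77 pos [ 0.5501 -0.0886  0.1289] rackdx -1.3 dy(back) -32.2 z 128.9 mm rotvec left [-0.    -0.005 -0.003] w 0.0005 F rack y 0.1 q6 -0.5
```

View pics/c3.png

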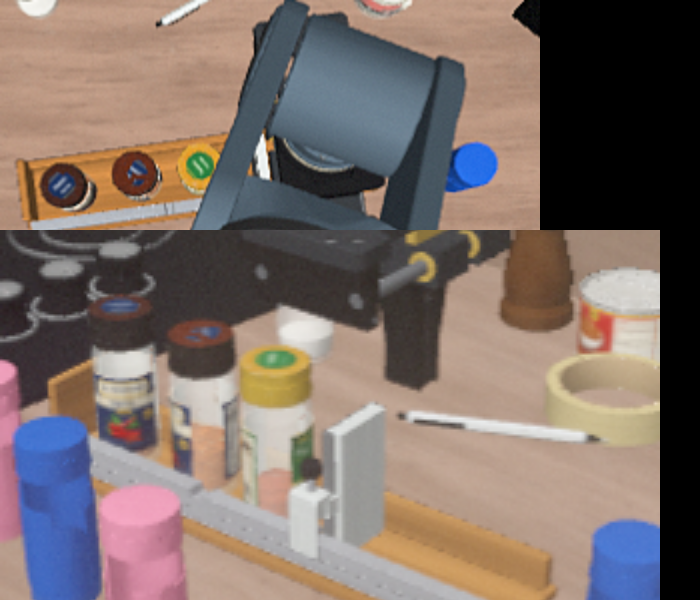

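The shut fingers are above and behind the stop (finger at 410,330 in the lower part), over the open lane. The jars are untouched. Lowering to push height.

Emit:
{"fn": "play_rows", "kwargs": {"rows": "0 0 0 21 -1 0.5 1;0 0 0 21 -1 0.5 1;0 0 0 21 0 0.5 1;0 0 0 0 0 0 1;0 0 0 0 0 0 1"}}

```text
time: 3.28
position: [0.5544, -0.0909, 0.0689]
tool_rot: [-0.049, 0.705, 0.048, 0.706]
ft_force: [0.1, 0.0, 0.7]
grip_width: 0.0004
```

Run:
```python
from h import *
p,R=stat()
im=imaging.camera("wrist");cv2.imwrite("pics/w.png",im)
b=imaging.camera("scene")[210:310,270:390];b=cv2.resize(b,None,fx=5,fy=5,interpolation=cv2.INTER_CUBIC);cv2.imwrite("pics/c4.png",b)
```

```text
t 3.28 pos [ 0.5544 -0.0909  0.0689] rackdx 2.6 dy(back) -35.1 z 68.9 mm rotvec left [0.    0.001 0.001] w 0.0004 F rack y -0.0 q6 -0.5
```

View pics/c4.png

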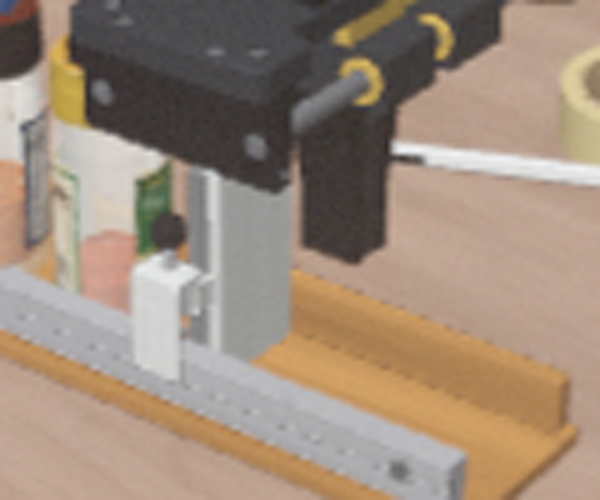

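Run:
```python
from h import *
s=imaging.camera_info("scene");p=readout.get_obs()["position"]
print("tip",proj(s,p))
for a,b in((-.095,.0375),(-.095,-.0375)):
  for z in(.12,.13,.139,.15):print(a,b,z,proj(s,p+X*a+D*b+[0,0,z-p[2]]).round(0))
```

```text
tip [338.21709032 258.46730548]
-0.095 0.0375 0.12 [283. 247.]
-0.095 0.0375 0.13 [283. 242.]
-0.095 0.0375 0.139 [283. 236.]
-0.095 0.0375 0.15 [282. 230.]
-0.095 -0.0375 0.12 [322. 262.]
-0.095 -0.0375 0.13 [322. 257.]
-0.095 -0.0375 0.139 [322. 251.]
-0.095 -0.0375 0.15 [322. 244.]
```

The body's underside measures about 0.14 m high, clear of the 0.116 m jar tops. Approaching to contact now.

Emit:
{"fn": "play_rows", "kwargs": {"rows": "0 0 0 0 5 -1 1;0 0 0 0 5 -1 1;0 0 0 0 4 0 1;0 0 0 0 3 0 1;0 0 0 0 3 0 1;0 0 0 0 3 0 1;0 0 0 0 3 0 1;0 0 0 0 3 0 1"}}

```text
time: 4.05
position: [0.548, -0.0637, 0.0677]
tool_rot: [-0.05, 0.705, 0.048, 0.706]
ft_force: [-1.3, -4.9, 0.2]
grip_width: 0.0002
```

```bash
python3 -c "
from h import *
stat()"
```

```text
t 4.05 pos [ 0.548  -0.0637  0.0677] rackdx 0.0 dy(back) -7.3 z 67.7 mm rotvec left [0.002 0.    0.003] w 0.0002 F rack y -4.7 q6 -0.45
```

Emit:
{"fn": "play_rows", "kwargs": {"rows": "0 0 0 0 3 0 1;0 0 0 0 3 0 1;0 0 0 0 3 0 1;0 0 0 0 3 0 1;0 0 0 0 3 0 1;0 0 0 0 3 0 1;0 0 0 0 3 0 1;0 0 0 0 3 0 1"}}

```text
time: 4.72
position: [0.5446, -0.0399, 0.0677]
tool_rot: [-0.05, 0.705, 0.048, 0.705]
ft_force: [-1.6, -5.1, 1.9]
grip_width: 0.001
```

```bash
python3 -c "
from h import *
stat()"
```

```text
t 4.72 pos [ 0.5446 -0.0399  0.0677] rackdx -0.1 dy(back) 16.8 z 67.7 mm rotvec left [0.001 0.    0.002] w 0.001 F rack y -4.9 q6 -0.41
```

Emit:
{"fn": "play_rows", "kwargs": {"rows": "0 0 0 0 3 0 1;0 0 0 0 3 0 1;0 0 0 0 3 0 1;0 0 0 0 3 0 1;0 0 0 0 3 0 1;0 0 0 0 3 0 1;0 0 0 0 3 0 1;0 0 0 0 3 0 1"}}

```text
time: 5.38
position: [0.5412, -0.0163, 0.0677]
tool_rot: [-0.05, 0.705, 0.048, 0.705]
ft_force: [-1.2, -7.1, 1.4]
grip_width: 0.0007
```

Run:
```python
from h import *
stat()
a=imaging.camera("top")[200:320,190:390];b=imaging.camera("scene")[180:300,190:390]
cv2.imwrite("pics/c5.png",cv2.resize(np.vstack([a,b]),None,fx=2.5,fy=2.5,interpolation=cv2.INTER_CUBIC))
```

```text
t 5.38 pos [ 0.5412 -0.0163  0.0677] rackdx -0.3 dy(back) 40.6 z 67.7 mm rotvec left [ 0.001 -0.     0.003] w 0.0007 F rack y -6.8 q6 -0.37
```

View pics/c5.png

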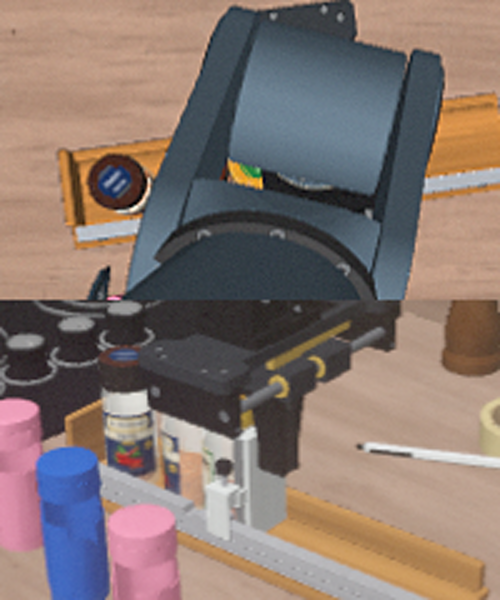

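The stop is moving, the jars are upright and the gripper body is above them. Continuing more slowly.

Emit:
{"fn": "play_rows", "kwargs": {"rows": "0 0 0 0 2 0 1;0 0 0 0 2 0 1;0 0 0 0 2 0 1;0 0 0 0 2 0 1;0 0 0 0 2 0 1;0 0 0 0 2 0 1;0 0 0 0 2 0 1;0 0 0 0 2 0 1"}}

```text
time: 6.15
position: [0.539, 0.0002, 0.0676]
tool_rot: [-0.049, 0.705, 0.048, 0.705]
ft_force: [-0.7, -4.8, 1.5]
grip_width: 0.0003
```

Emit:
{"fn": "play_rows", "kwargs": {"rows": "0 0 0 0 1 0 1;0 0 0 0 1 0 1;0 0 0 0 1 0 1;0 0 0 0 1 0 1"}}

```text
time: 6.48
position: [0.5386, 0.0028, 0.0676]
tool_rot: [-0.05, 0.705, 0.048, 0.705]
ft_force: [-2.9, -9.4, 1.2]
grip_width: 0.0006
```

```bash
python3 -c "
from h import *
stat()"
```

```text
t 6.48 pos [0.5386 0.0028 0.0676] rackdx -0.2 dy(back) 59.9 z 67.6 mm rotvec left [ 0.002 -0.     0.004] w 0.0006 F rack y -8.9 q6 -0.34
```

Emit:
{"fn": "play_rows", "kwargs": {"rows": "0 0 0 0 1 0 1;0 0 0 0 1 0 1"}}

```text
time: 6.65
position: [0.5382, 0.0059, 0.0676]
tool_rot: [-0.049, 0.705, 0.048, 0.705]
ft_force: [-2.1, -4.0, 1.2]
grip_width: 0.0007
```

Emit:
{"fn": "play_rows", "kwargs": {"rows": "0 0 0 0 1 0 1;0 0 0 0 1 0 1"}}

```text
time: 6.82
position: [0.5379, 0.0093, 0.0675]
tool_rot: [-0.048, 0.705, 0.048, 0.706]
ft_force: [-0.3, -0.6, -0.6]
grip_width: 0.0002
```

The force fell away near the predicted crest. Checking before any more pushing.

Run:
```python
from h import *
stat()
b=imaging.camera("scene")[190:290,220:340]
cv2.imwrite("pics/c6.png",cv2.resize(b,None,fx=6,fy=6,interpolation=cv2.INTER_CUBIC))
s=imaging.camera_info("scene")
```

```text
t 6.82 pos [0.5379 0.0093 0.0675] rackdx -0.0 dy(back) 66.4 z 67.5 mm rotvec left [-0.001  0.    -0.001] w 0.0002 F rack y -0.5 q6 -0.33
```

View pics/c6.png

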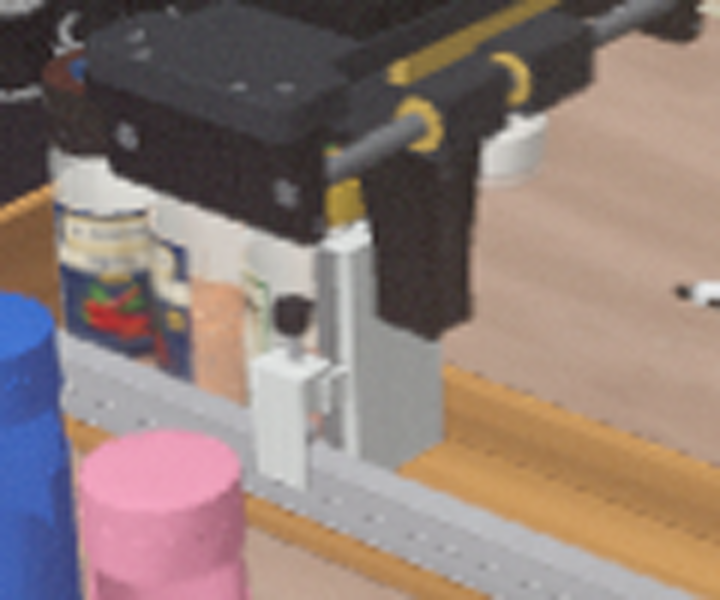

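Run:
```python
from h import *
t=imaging.camera_info("top");s=imaging.camera_info("scene")
p,e=tri(t,(515/4+204.6,207/4+224.6),s,(376/4+209.6,285/4+184.6));print("pin0",p,e)
# cap centroid by dark mask in current picture
im=cv2.imread("pics/c6.png");m=(cv2.cvtColor(im,cv2.COLOR_BGR2GRAY)[280:350,262:325]<85)
v,u=np.nonzero(m);print("cap now",u.mean()/6+262/6+219.6,v.mean()/6+280/6+189.6,m.sum())
im=cv2.imread("pics/crop2.png");m=(cv2.cvtColor(im,cv2.COLOR_BGR2GRAY)[262:305,355:398]<85)
v,u=np.nonzero(m);print("cap before",u.mean()/4+355/4+209.6,v.mean()/4+262/4+184.6,m.sum())
for d in(.066,.072,.075,.078,.081,.084,.087):
  print(d,[proj(s,p+D*d+[0,0,-h]).round(1) for h in(0,.0025)])
```

```text
pin0 [ 0.51557382 -0.04913349  0.07352411] 0.0003646651701806942
cap now 268.25828589500316 242.07390891840606 1054
cap before 302.47387676508345 255.55346598202823 779
0.066 [array([273.8, 244.3]), array([273.9, 245.5])]
0.072 [array([271.3, 243.3]), array([271.3, 244.5])]
0.075 [array([270. , 242.8]), array([270., 244.])]
0.078 [array([268.7, 242.3]), array([268.8, 243.5])]
0.081 [array([267.4, 241.8]), array([267.5, 243. ])]
0.084 [array([266.2, 241.3]), array([266.2, 242.5])]
0.087 [array([264.9, 240.8]), array([265., 242.])]
```

The pin cap has shifted only about 76–77 mm, with no drop yet, so the stop may be mid-slide at or past the crest. I'll let it settle without pushing.

Emit:
{"fn": "play_rows", "kwargs": {"rows": "0 0 0 0 0 0 1;0 0 0 0 0 0 1;0 0 0 0 0 0 1;0 0 0 0 0 0 1"}}

```text
time: 7.2
position: [0.5377, 0.0092, 0.0675]
tool_rot: [-0.048, 0.705, 0.049, 0.705]
ft_force: [0.3, -0.9, -0.9]
grip_width: 0.0005
```

```bash
cat >> h.py <<'E'
def cap(u0,v0,im):
    x,y=int(u0)-5,int(v0)-6
    c=cv2.resize(im[y:y+12,x:x+11],None,fx=6,fy=6,interpolation=cv2.INTER_CUBIC)
    m=(cv2.cvtColor(c,cv2.COLOR_BGR2GRAY)<85).astype(np.uint8)
    n,l,st,ce=cv2.connectedComponentsWithStats(m);i=1+np.argmax(st[1:,4]);return (ce[i]/6+[x,y]-.4).round(2),st[i]
E
python3 - <<'E'
from h import *
stat()
im=imaging.camera("scene");cv2.imwrite("pics/s7.png",im)
print("before",cap(303,256,cv2.imread("pics/scene0.png")),"now",cap(268,243,im),cap(266,243,im))
cv2.imwrite("pics/c7.png",cv2.resize(im[190:290,220:340],None,fx=6,fy=6,interpolation=cv2.INTER_CUBIC))
E
```

```text
t 7.2 pos [0.5377 0.0092 0.0675] rackdx -0.2 dy(back) 66.4 z 67.5 mm rotvec left [ 0. -0. -0.] w 0.0005 F rack y -1.0 q6 -0.33
before (array([302.64, 255.57]), array([   4,    7,   51,   51, 1708], dtype=int32)) now (array([265.8 , 242.74]), array([   0,   19,   39,   37, 1104], dtype=int32)) (array([265.9 , 242.76]), array([  14,   19,   37,   37, 1072], dtype=int32))
```

View pics/c7.png

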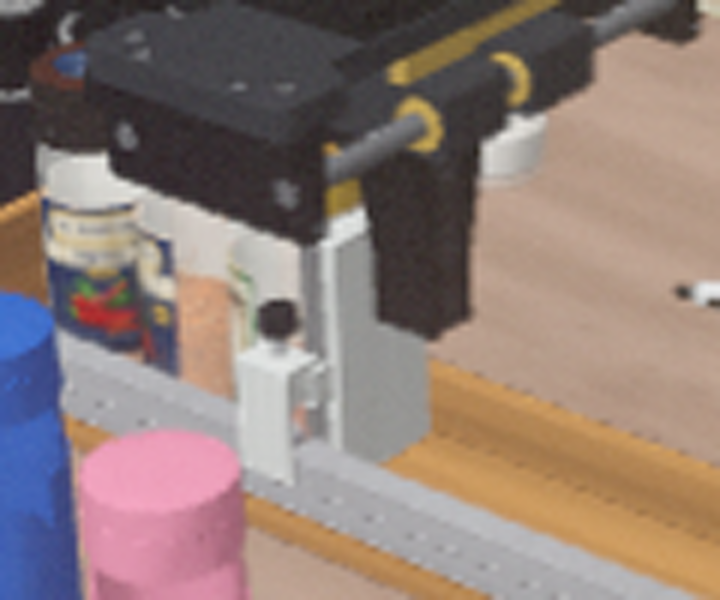

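The stop snapped ahead of the finger: shift is about 83 mm, the cap is about 2.6 mm lower and its stem has shrunk into the carriage. That matches the notch. Backing off and then going up.

Emit:
{"fn": "play_rows", "kwargs": {"rows": "0 0 0 0 -8 0 1;0 0 0 0 -15 0 1;0 0 0 0 -20 0 1;0 0 0 -25 -10 0 1;0 0 0 -35 0 0 1;0 0 0 -35 0 0 1;0 0 0 -35 0 0 1;0 0 0 -20 0 0 1"}}

```text
time: 7.92
position: [0.5466, -0.0448, 0.2214]
tool_rot: [-0.049, 0.704, 0.047, 0.707]
ft_force: [0.7, 0.6, -0.1]
grip_width: 0.0002
```

Emit:
{"fn": "play_rows", "kwargs": {"rows": "0 0 0 0 -38 0 1;0 0 0 0 -38 0 1;0 0 0 0 -38 0 1;0 0 0 0 -38 0 1;0 0 0 0 -38 0 1;0 0 0 0 -38 0 1;0 0 0 0 0 0 1;0 0 0 0 0 0 1"}}

```text
time: 8.58
position: [0.5758, -0.2724, 0.2171]
tool_rot: [-0.047, 0.706, 0.047, 0.706]
ft_force: [-0.6, 1.2, -0.1]
grip_width: 0.0007
```

Run:
```python
from h import *
stat()
im=imaging.camera("scene");t=imaging.camera("top")
print("cap",cap(266,243,im))
a=cv2.resize(t[225:305,205:405],None,fx=3,fy=3,interpolation=cv2.INTER_CUBIC);b=cv2.resize(im[165:285,200:400],None,fx=3,fy=3,interpolation=cv2.INTER_CUBIC)
cv2.imwrite("pics/c8.png",np.vstack([a,b]))
```

```text
t 8.58 pos [ 0.5758 -0.2724  0.2171] rackdx -1.0 dy(back) -217.8 z 217.1 mm rotvec left [-0.004  0.     0.   ] w 0.0007 F rack y 1.2 q6 -0.75
cap (array([265.9 , 242.72]), array([  15,   20,   35,   36, 1005], dtype=int32))
```

View pics/c8.png

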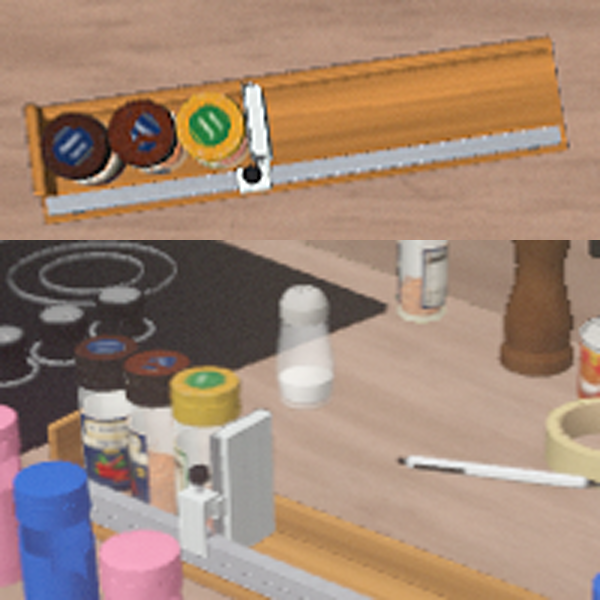

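The stop stayed put: the cap pixel is unchanged at (265.9, 242.7) and the carriage covers the notch. The three jars stand upright between stop and end wall, the hand is clear, and the salt shaker looks undisturbed.

```bash
python3 -c "
from h import *
print(robot.hand_in())"
```

```text
the job is handed in; nothing more can be done
None
```

I pushed the stop about 83 mm along the rail with the shut fingertips on its bare back, and it snapped into the notch by itself. I then backed the hand off and handed the job in at about 8.6 s on the robot clock. No verdict was reported.

- **Stop:** after the snap, the pin cap sat about 2.6 mm lower than before. It was at the same pixel position before and after I withdrew the hand. The ray-cast forecast was 84 mm of travel, so the two agree to about 1 mm.
- **Push force:** the highest reading was about 10 N, taken at the end of each move call, and it fell to about 1 N once past the crest. I did not push after that.
- **Jars and hand:** the last pictures show all three jars upright between the stop and the end wall. The hand is clear of everything.
- **Salt shaker and jam jar:** the shaker looked undisturbed. The jam jar was outside the last crop, so I did not check it again; the hand never went near it.
- **A check that disagreed at first:** the picture taken right as the force fell showed the pin not yet dropped and a shift of only about 76 mm. The stop was still sliding, and a short wait without moving resolved it.

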